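Restock the empty storage bin and press its label holder home

TASK

Tip the three steel caps out of the small pouring cup into the storage bin that has no label holder on its front, then stand the empty cup upright on the trolley top and let go of it. Then take the white label holder out of its stand, push it down behind the front lip of that same bin until the spring strip under it is pressed fully down, and finish there: the program ends with the robot still holding the label holder pressed home. Do not knock the timer or the little glass dish out of their places.

Things in the scene. Friction and masses are not known exactly. Their poses are not given: they have to be found in the camera images.
- bin_open: Grey plastic storage bin, fixed, the only one of three alike without a white label holder on its front. Origin: centre of its underside; front is its -x, roughly to the robot, z up. Outside 90 (x) by 104 (y) mm, walls 3, floor 4 mm thick; back and sides 50 mm high, front wall 40 mm. The other two stand beside it in any order, 110 to 160 mm apart; their label holders reach 86 mm up.
- lip_top (a point): Middle of the label channel of bin_open at the height of its lip, 30 mm above the trolley top. The channel lies before the front wall: 8 mm wide in the bin's x, 66 mm long in y between end cheeks, open upward, closed to the front by the lip (3 mm thick, 30 mm high), which flares outward above to 39 mm high as a lead-in. The spring strip lies at its bottom
- label_seat (a point): Where the origin of the label holder lies when it is fully home: centre of the channel of bin_open, 6 mm above the trolley top (49 mm in front of the bin's centre).
- spring_strip (a joint): Spring strip at the bottom of that channel: 0 = up (its top is 14 mm above the trolley top), 0.008 m = fully down on its stop (top at 6 mm). Takes 2.4 N to start moving and 7.2 N at the stop, rises again when let go.
- cup: Small open steel pouring cup, 120 g. Origin on its underside, z up; pours to its own -x, which starts roughly to the robot's left (+y). The square part spans x from -10 to +31 mm, 54 mm wide in y over its upright side walls, 43 mm high, walls 3 mm; its -x side is a chute rising at 45 degrees. Grasp across the 54 mm, near x = +10 mm, about 30 mm up.
- pour_edge (a point): Middle of the cup's pouring edge, at x = -40, y = 0, z = +30 mm in the cup's frame. Tipped about 90 degrees towards -x the chute slopes down at 45 degrees and the caps slide out over this edge
- cap0: Small steel cap, mushroom shaped, 14 mm wide, 13 mm high, 12 g; lies in the cup at the start. Origin: centre of its foot.
- cap1: Second cap, the same.
- cap2: Third cap, the same.
- holder: White plastic label holder: a plate 5 mm thick (x), 60 mm wide (y), 80 mm high, 45 g, with a grip bead 10 mm thick, 44 mm wide over its upper 24 mm (56 to 80 mm above the lower edge), standing upright in its stand. Origin: middle of its lower edge; x is square to the plate, the card side is -x and faces roughly the robot, z up. Grasp the bead from above across its 10 mm.
- stand: Black block, fixed, 40 by 82 mm, 24 mm high, with a slot 8 mm wide and 66 mm long along its y, 18 mm deep; the label holder stands in it, its lower edge 6 mm above the trolley top. Origin: centre of its underside.
- timer: White digital timer lying flat, 62 x 62 x 21 mm, a bystander. Origin: centre of its underside.
- dappen_dish: Little clear glass dish, 33 mm wide and 26 mm high, a bystander. Origin: centre of its underside.
Things that resemble listed ones, but are neither listed nor needed, are in the scene too. Leave any blue or orange look-alike of the cup alone.

How it is judged:
On the way, in this order (a step that is already met when the one before it is completed fails the run):
1. all three caps lie in the bin without a label holder (x of cap0 in the frame of bin_open between -0.042 and 0.042 m and y of cap0 in the frame of bin_open between -0.049 and 0.049 m and z of cap0 in the frame of bin_open between 0.002 and 0.04 m and x of cap1 in the frame of bin_open between -0.042 and 0.042 m and y of cap1 in the frame of bin_open between -0.049 and 0.049 m and z of cap1 in the frame of bin_open between 0.002 and 0.04 m and x of cap2 in the frame of bin_open between -0.042 and 0.042 m and y of cap2 in the frame of bin_open between -0.049 and 0.049 m and z of cap2 in the frame of bin_open between 0.002 and 0.04 m and contact force between each of cap0, cap1, cap2 and cup below 0.02 N), for 0.2 s.
2. the empty cup stands upright on the trolley top, let go (all of step 1 and angle between cup's own z axis and vertical below 0.08 rad and height (world z) of cup between -0.006 and 0.006 m and contact force between the fingers and cup below 0.05 N and linear speed of cup below 0.02 m/s), for 0.2 s.
3. the label holder is behind the lip and pressed home (value of joint spring_strip above 0.006 m and distance between holder and label_seat below 0.006 m and angle between holder's own z axis and vertical below 0.12 rad and angle between the x axis of holder and the x axis of bin_open, either way round below 0.12 rad and contact force between holder and bin_open above 3 N and contact force between the fingers and holder above 1 N), for 0.3 s.
At the end, for the whole second after the job is handed in: Three caps inside bin_open; cup upright (0.08 rad) on the trolley top, let go; label holder in the channel, upright and square (0.12 rad), origin within 6 mm of label_seat, strip down over 6 of its 8 mm, over 3 N on the bin, fingers still holding it (all of step 2 and all of step 3); the arm keeps its last pose, push and grip.
It fails at once if the timer or the glass dish is knocked out of its place (more than 25 mm) (distance of any of timer, dappen_dish from where it was at the start of the episode above 0.025 m).
It also fails if it takes over 64 s, if anything falls off the work surface, if the arm or the gripper's body presses on something with over 40 N, if the wrist force passes 120 N, or if a joint passes its speed limit or range.

ROBOT

A 6-joint arm with a two-finger parallel gripper is mounted at the origin on a cart in front of the work surface, level with it; the furniture and walls round the work are solid. World frame = base frame: x ahead of the robot, y to its left, z up, the work surface at z = 0. Lengths are in m, angles in rad, forces in N, time in s.
With the tool pointing down it reaches from about 0.275 to 0.725 m from the base axis. Payload 15.9 kg.
Tool frame: the origin (TCP) lies on the centre line of the jaws, within the pads' length; the fingertips stand 11 mm ahead of it and the grasp point (between the pads) lies 8 mm behind it; z points along the fingers, y is the direction in which the jaws open and shut (so a half turn about z gives the same grasp; the last joint's range is limited). The gripper opens to 85 mm and grips with 20 to 120 N. Pads are 22 mm wide; open, the fingers measure 114 mm over their backs; the gripper's body (76 mm by 85 mm) begins 54 mm behind the grasp point. The pads swing forward as they close: fully open they stand 13 mm farther back than shut.
Start: joints at [-1.272, 0.213, -0.034, 1.323, 0, 1.571], TCP at [0.147, -0.478, 0.242] pointing down, gripper open.
Joint ranges: [-2.98, 2.98], [-0.74, 1.72], [-1.14, 1.35], [-2.1, 2.04], [-1.57, 1.44], [-3.14, 3.14]. Speed limits (rad/s): [1.89, 1.89, 2.39, 2.57, 3.14, 3.14].

INTERFACE

Orientations are given as a unit quaternion [x, y, z, w].
In Python, from plant import manip, solver, imaging gives the robot as it stands. Calls block until the motion is done:
- manip.movep(position, orientation): joint-space move of the TCP to a pose.
- manip.movel(position, rot=None, v=0.15): straight line of the TCP; rot=None keeps the orientation; v is the mean speed in m/s.
- manip.set_joints(angles): joint-space move.
- manip.grip(opening, grip_force=None): opening from 0.0 (shut) to 1.0 (fully open); grip_force is the grip in N (None keeps the last); returns when the fingers have stopped.
- manip.sleep(seconds).
- solver.solve_ik(position, orientation): joint angles nearest the present ones, or None.
- manip.state(): the state.
- imaging.capture(name): name is "side" or "top"; returns a dict with "color" (400x640x3 uint8, red, green, blue), "mtx" (3x3 intrinsics, pixels), "D" ([k1, k2, p1, p2, k3] as OpenCV has them; the pictures are not rectified), "rvec" (rotation vector, rad) and "tvec" (3), from world to camera coordinates, as OpenCV has them. Camera axes: x right, y down, z forward; pixel columns grow to the right and rows downward; lengths in m; the calibration is good to about 2 mm. A picture is of the moment at which its call begins. There is no depth.
A pose or a line that the arm cannot do raises manip.PlanningError and nothing moves.
- manip.finish_job(): hands the job in, once; it reports no verdict.
The state is a dict: "time_s": time; "joints": joint angles; "joint_vel": joint speeds; "joint_efforts": joint torques, N m; "tcp_pos": TCP position; "ee_rot": TCP orientation; "wrist_force": force on the tool from outside, world axes, zero at the start; "wrist_torque": the same for the moment, N m; "finger_gap": opening from 0.0 (shut) to 1.0 (fully open).
Only numpy, scipy, OpenCV 4.12 (cv2) and the standard library are available. Lean on these libraries where they do the work, as an engineer would, in place of code of your own. Each camera call takes 0.05 s, during which the arm holds its last target.

## Working session

There is one attempt and no reset: what is moved stays moved. The work goes in short steps, each a Python script; the robot and the scene stay as the last script left them, time stands still between calls to the robot, and variables do not carry over. Pictures are saved under pics/ and viewed, and the job is handed in when it is done.

```bash
ls; mkdir -p pics; python3 - <<'E'
from plant import manip, solver, imaging
import cv2
for n in("side","top"):
    d=imaging.capture(n); cv2.imwrite(f"pics/{n}0.png",d["color"][:,:,::-1])
    print(n,d["mtx"],d["D"],d["rvec"],d["tvec"])
print(manip.state())
E
```

```text
pics
side [[408.97708659   0.         319.44486755]
 [  0.         408.97708659 200.5457992 ]
 [  0.           0.           1.        ]] [0.01696726 0.         0.         0.         0.        ] [ 0.06760988 -2.83611663  1.31989136] [0.4968444 0.0820497 0.9034662]
top [[392.77664097   0.         318.99321775]
 [  0.         392.77664097 200.27714275]
 [  0.           0.           1.        ]] [-0.02618889  0.          0.          0.          0.        ] [ 2.10935505 -2.13132237  0.20138913] [-0.01083266  0.48888188  0.95685472]
{'time_s': 0.1, 'joints': array([-1.27200206e+00,  2.13293768e-01, -3.49542505e-02,  1.32350176e+00,
        1.12146087e-05,  1.57081076e+00]), 'joint_vel': array([ 0.00148982, -0.00127319,  0.00359348, -0.00047686,  0.00058641,
        0.00044825]), 'joint_efforts': array([-5.42886810e-04, -6.87246180e+01,  4.87807596e+01,  1.21168373e-02,
        3.90585399e-05,  3.91183994e-05]), 'tcp_pos': array([ 0.14710492, -0.47757753,  0.24188894]), 'ee_rot': array([ 9.88861952e-01,  1.48834849e-01, -6.54152757e-05, -4.72248920e-04]), 'wrist_force': array([-0.21598644,  0.59467407,  0.46952994]), 'wrist_torque': array([-0.00298614,  0.03884629,  0.01013532]), 'finger_gap': 1.0001845945928178}
```

View pics/side0.png

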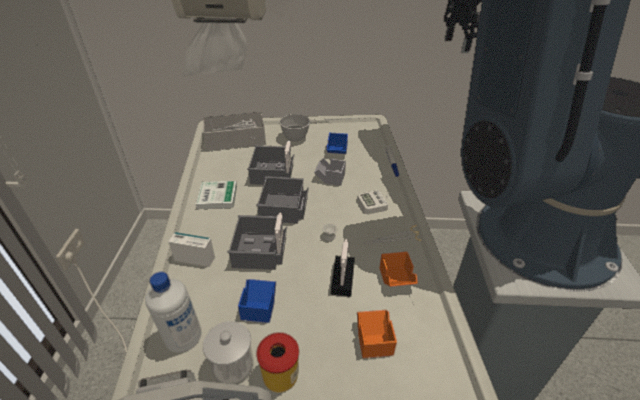

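View pics/top0.png

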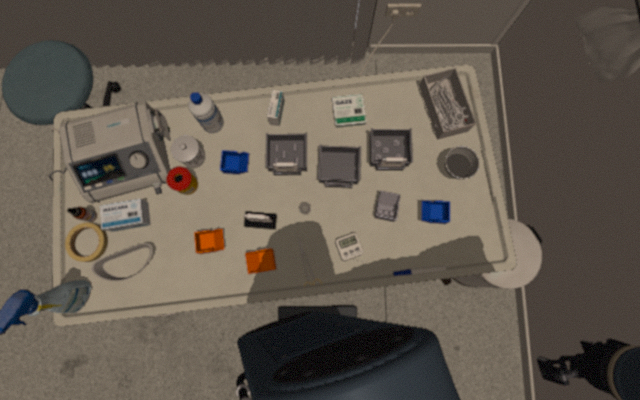

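The top view shows the open bin at about (339,165), the steel cup at (387,206), the holder and stand at (260,219), the dish at (305,208) and the timer at (348,246). I'll enlarge the crops next.

```bash
python3 - <<'E'
import cv2
a=cv2.imread("pics/top0.png"); b=cv2.imread("pics/side0.png")
cv2.imwrite("pics/t1.png",cv2.resize(a[120:270,230:430],(800,600),interpolation=cv2.INTER_CUBIC))
cv2.imwrite("pics/s1.png",cv2.resize(b[120:300,220:420],(660,594),interpolation=cv2.INTER_CUBIC))
E
```

```text
(no output)
```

View pics/t1.png

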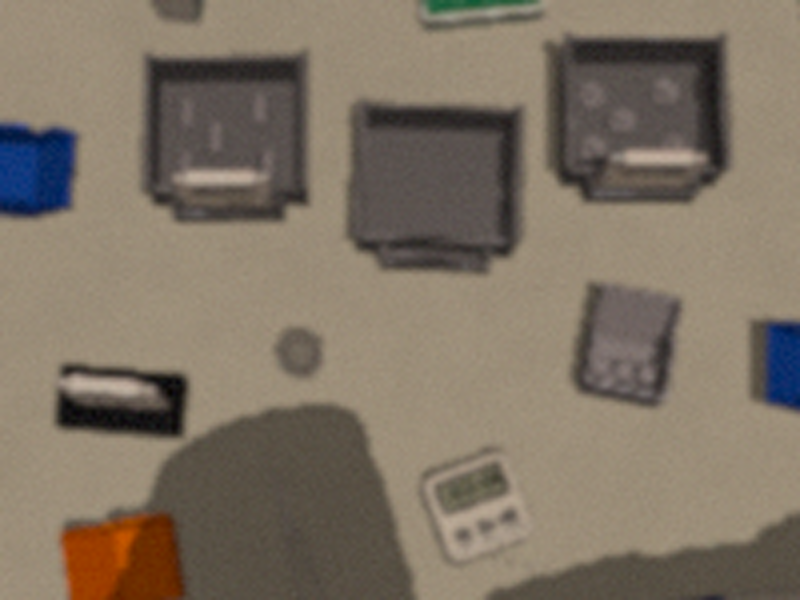

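View pics/s1.png

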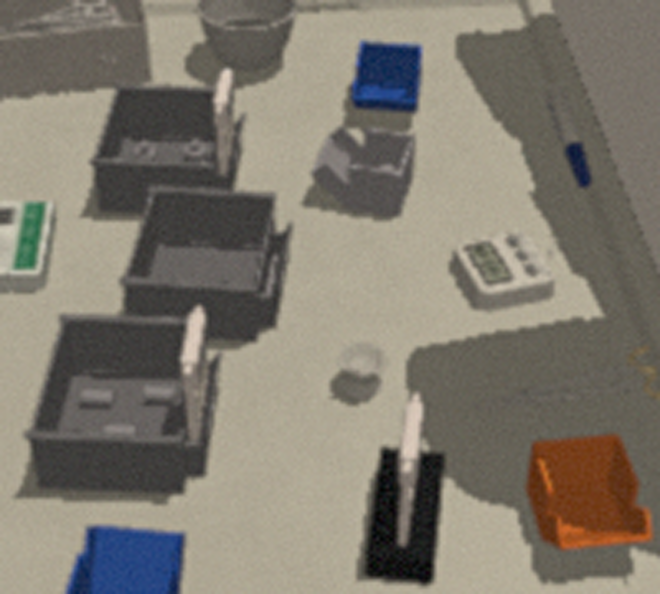

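```bash
cat > h.py <<'E'
import numpy as np, cv2
CAL={}
import json
def cal(d): return dict(K=np.array(d["mtx"]),D=np.array(d["D"]),r=np.array(d["rvec"],float),t=np.array(d["tvec"],float))
def back(c,uv,z):
    p=cv2.undistortPoints(np.array(uv,float).reshape(-1,1,2),c["K"],c["D"]).reshape(-1,2)
    R=cv2.Rodrigues(c["r"])[0]; o=-R.T@c["t"]
    d=np.c_[p,np.ones(len(p))]@R
    return o+d*((z-o[2])/d[:,2])[:,None]
def proj(c,X): return cv2.projectPoints(np.array(X,float).reshape(-1,1,3),c["r"],c["t"],c["K"],c["D"])[0].reshape(-1,2)
E
python3 - <<'E'
from plant import manip, solver, imaging
from h import *
import pickle
C={n:cal(imaging.capture(n)) for n in("side","top")}
pickle.dump(C,open("cal.pkl","wb"))
np.set_printoptions(precision=4,suppress=True)
for n in C:
    R=cv2.Rodrigues(C[n]["r"])[0]; print(n,-R.T@C[n]["t"],R)
t=lambda p:[(230+x/4,120+y/4) for x,y in p]
c=C["top"]
# centers of t1 pixels (x-.5 ignored)
print("cup",back(c,t([(590,285),(680,293),(662,403),(578,390)]),.04))
print("bin",back(c,t([(355,103),(522,108),(516,255),(352,248)]),.045))
print("stand",back(c,t([(62,366),(187,374),(183,436),(57,427)]),.024))
print("bead",back(c,t([(60,378),(165,400)]),.086))
print("dish,timer",back(c,t([(300,352),(477,507)]),.02))
E
```

```text
side [0.4723 0.66   0.6413] [[-0.999  -0.0445  0.0068]
 [-0.0338  0.6432 -0.765 ]
 [ 0.0297 -0.7644 -0.644 ]]
top [ 0.2981 -0.0166  1.0322] [[-0.0101 -0.9999 -0.0027]
 [-0.9818  0.0104 -0.1899]
 [ 0.1899  0.0007 -0.9818]]
cup [[ 0.5122 -0.1674  0.04  ]
 [ 0.5063 -0.2253  0.04  ]
 [ 0.4348 -0.2103  0.04  ]
 [ 0.4438 -0.1571  0.04  ]]
bin [[ 0.6353 -0.0167  0.045 ]
 [ 0.6307 -0.1265  0.045 ]
 [ 0.5314 -0.1196  0.045 ]
 [ 0.5372 -0.0138  0.045 ]]
stand [[0.4654 0.1758 0.024 ]
 [0.4593 0.0943 0.024 ]
 [0.4189 0.0964 0.024 ]
 [0.4255 0.178  0.024 ]]
bead [[0.4477 0.165  0.086 ]
 [0.4335 0.1007 0.086 ]]
dish,timer [[ 0.4738  0.0209  0.02  ]
 [ 0.3716 -0.0923  0.02  ]]
```

```bash
python3 - <<'E'
from plant import imaging
import numpy as np, cv2
for n,crops in(("side",dict(bin=(245,165,75,65),cup=(305,145,60,50),stand=(310,225,70,80))),("top",dict(bin=(305,135,70,60),cup=(360,180,55,50),stand=(235,195,60,50)))):
    a=np.mean([imaging.capture(n)["color"][:,:,::-1].astype(float) for _ in range(6)],0).astype(np.uint8)
    cv2.imwrite(f"pics/{n}avg.png",a)
    for k,(x,y,w,h) in crops.items():
        im=cv2.resize(a[y:y+h,x:x+w],(w*6,h*6),interpolation=cv2.INTER_CUBIC)
        cv2.imwrite(f"pics/c_{n}_{k}.png",im)
# montages
r=lambda k:[cv2.imread(f"pics/c_{n}_{k}.png") for n in("top","side")]
for k in("bin","cup","stand"):
    A,B=r(k); H=max(A.shape[0],B.shape[0])
    M=np.zeros((H,A.shape[1]+B.shape[1],3),np.uint8); M[:A.shape[0],:A.shape[1]]=A; M[:B.shape[0],A.shape[1]:]=B
    if M.shape[1]>800: M=M[:, :870]
    print(k,M.shape); cv2.imwrite(f"pics/m_{k}.png",cv2.resize(M,None,fx=800/M.shape[1],fy=800/M.shape[1]) if M.shape[1]>800 else M)
E
```

```text
bin (390, 870, 3)
cup (300, 690, 3)
stand (480, 780, 3)
```

View pics/m_bin.png

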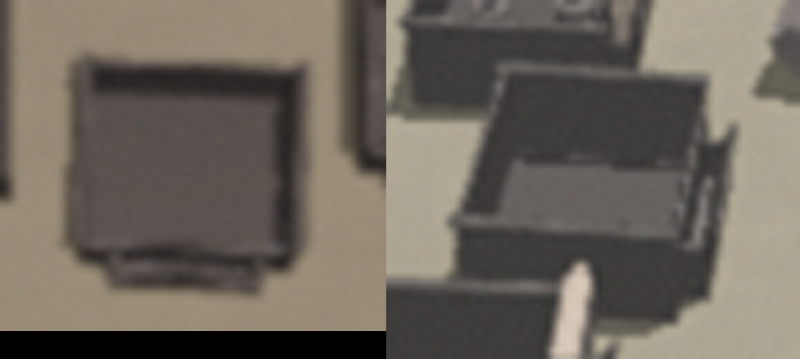

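View pics/m_cup.png

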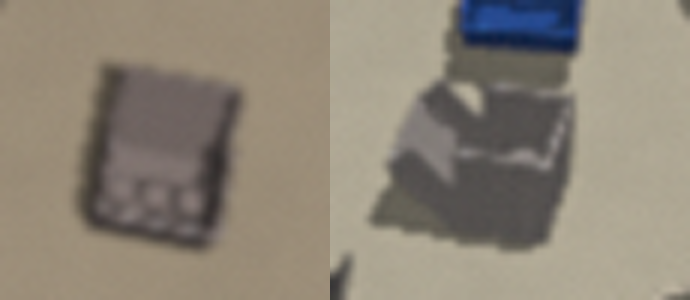

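View pics/m_stand.png

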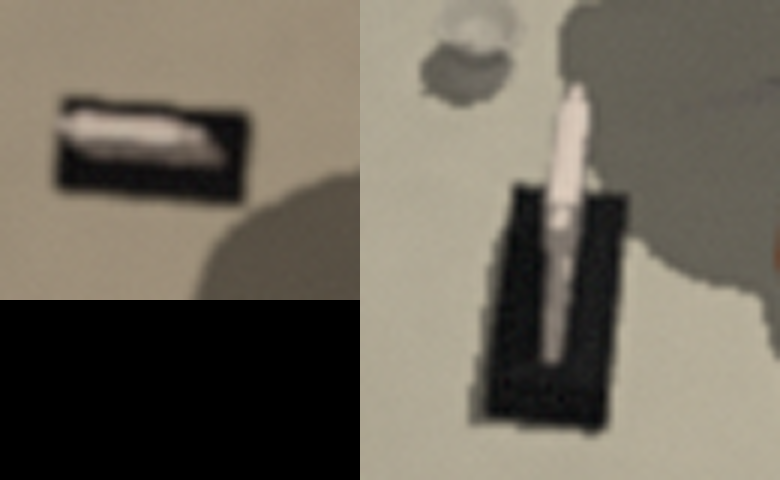

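```bash
cat > fit.py <<'E'
from h import *
import pickle
from scipy.optimize import least_squares
C=pickle.load(open("cal.pkl","rb"))
def P(o,q,yaw):
    c,s=np.cos(yaw),np.sin(yaw); q=np.array(q)
    return np.c_[o[0]+c*q[:,0]-s*q[:,1],o[1]+s*q[:,0]+c*q[:,1],q[:,2]]
def fit(obs,x0):
    def f(p):
        r=[]
        for n,L in obs.items():
            r.append(proj(C[n],P(p[:2],[l[0] for l in L],p[2]))-np.array([l[1] for l in L]))
        return np.concatenate(r).ravel()
    s=least_squares(f,x0,loss="soft_l1",f_scale=.7)
    return s.x,f(s.x).reshape(-1,2)
E
cat > f1.py <<'E'
from fit import *
np.set_printoptions(precision=4,suppress=True)
def conv(L,s,x0,y0,ox): return [(np.array(q)/1000,((u-ox+.5)/s+x0-.5,(v+.5)/s+y0-.5)) for q,(u,v) in L]
s=6*800/870
B={"top":conv([((45,52,50),(75,58)),((45,-52,50),(307,66)),((-45,52,50),(68,243))],s,305,135,0),
"side":conv([((45,-52,50),(497,65)),((-45,-52,50),(707,78)),((45,52,50),(456,222)),((-45,52,50),(690,240)),((45,52,0),(455,278))],s,245,165,420*800/870)}
K={"top":conv([((-40,27,30),(240,90)),((-40,-27,30),(105,65)),((31,27,43),(208,240)),((31,-27,43),(92,212))],6,360,180,0),
"side":conv([((31,-27,43),(545,160)),((31,27,43),(573,95)),((-10,-27,43),(455,152)),((31,-27,0),(547,245)),((-40,-27,30),(390,165)),((-40,27,30),(430,85))],6,305,145,330)}
S={"top":conv([((20,41,24),(62,98)),((20,-41,24),(249,115)),((-20,-41,0),(243,203)),((-20,41,0),(57,190))],6,235,195,0),
"side":conv([((20,-41,24),(515,185)),((-20,-41,24),(628,195)),((-20,41,0),(605,432))],6,310,225,360)}
for n,o,x0 in(("bin",B,(.585,-.07,0)),("cup",K,(.47,-.19,3.1)),("stand",S,(.44,.136,0))):
    x,r=fit(o,x0); print(n,x); print(r.T)
E
python3 f1.py
```

```text
bin [ 0.5891 -0.0692 -0.0391]
[[ 1.4146 -0.9355  1.6801  1.2411  0.3824  0.0468 -1.9276  2.2158]
 [-0.2883 -0.6584 -0.4845  0.6281  0.3671  0.273  -0.5506  6.6699]]
cup [ 0.4736 -0.1918  2.8958]
[[ 0.5884  2.8356  1.4942  0.0596  1.1196  1.6446  0.157   0.0808 -0.5065
  -1.0844]
 [-0.3506 -0.8986  0.1868 -0.0354  1.8507  0.7619  0.306   1.3827  0.2621
   1.9652]]
stand [ 0.4456  0.1391 -0.0984]
[[-0.1948 -0.111   0.2466  0.4819 -0.3151  0.5946  0.3377]
 [-0.9716 -1.0688  0.6074  0.0459 -0.5139  0.027   1.1353]]
```

```bash
cat > ov.py <<'E'
from fit import *
def edges(k):
    def box(x0,x1,y0,y1,z0,z1):
        c=[(x,y,z) for x in(x0,x1) for y in(y0,y1) for z in(z0,z1)]
        return [(a,b) for i,a in enumerate(c) for b in c[i+1:] if sum(p!=q for p,q in zip(a,b))==1]
    if k=="bin": return box(-45,45,-52,52,0,50)+box(-42,42,-49,49,4,50)+[((-56,-33,30),(-56,33,30)),((-56,-36,0),(-56,36,0))]
    if k=="stand": return box(-20,20,-41,41,0,24)+box(-2.5,2.5,-30,30,24,86)+box(-5,5,-22,22,62,86)
    if k=="cup":
        e=box(-10,31,-27,27,0,43)
        for y in(-27,27): e+=[((-10,y,0),(-40,y,30)),((-40,y,30),(-10,y,43))]
        return e+[((-40,-27,30),(-40,27,30))]
def overlay(poses,fn,crops,src,sc=6):
    for n in("top","side"):
        for k,p in poses.items():
            im=cv2.imread(src%n); x,y,w,h=crops[n][k]
            im=cv2.resize(im[y:y+h,x:x+w],(w*sc,h*sc),interpolation=cv2.INTER_CUBIC)
            for a,b in edges(k):
                uv=proj(C[n],P(p[:2],np.array([a,b])/1000,p[2]))
                uv=((uv+.5-[x,y])*sc-.5)*16
                cv2.line(im,tuple(int(t) for t in uv[0]),tuple(int(t) for t in uv[1]),(0,255,0),1,cv2.LINE_AA,4)
            cv2.imwrite(f"pics/o_{n}_{k}.png",im)
    rows=[np.hstack([cv2.copyMakeBorder(i,0,max(0,mh-i.shape[0]),0,0,cv2.BORDER_CONSTANT) for i in ims]) for ims in [[cv2.imread(f"pics/o_{n}_{k}.png") for k in poses] for n in("top","side")] for mh in[max(i.shape[0] for i in ims)]]
    W=max(r.shape[1] for r in rows); M=np.vstack([cv2.copyMakeBorder(r,0,0,0,W-r.shape[1],cv2.BORDER_CONSTANT) for r in rows])
    f=min(1,800/M.shape[1],600/M.shape[0]); cv2.imwrite(fn,cv2.resize(M,None,fx=f,fy=f,interpolation=cv2.INTER_AREA))
CR=dict(side=dict(bin=(245,165,75,65),cup=(305,145,60,50),stand=(310,225,70,80)),top=dict(bin=(305,135,70,60),cup=(360,180,55,50),stand=(235,195,60,50)))
E
python3 - <<'E'
from ov import *
overlay(dict(bin=[.5891,-.0692,-.0391],cup=[.4736,-.1918,2.8958]),"pics/ov1.png",CR,"pics/%savg.png")
overlay(dict(stand=[.4456,.1391,-.0984]),"pics/ov2.png",CR,"pics/%savg.png")
E
```

```text
(no output)
```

View pics/ov1.png

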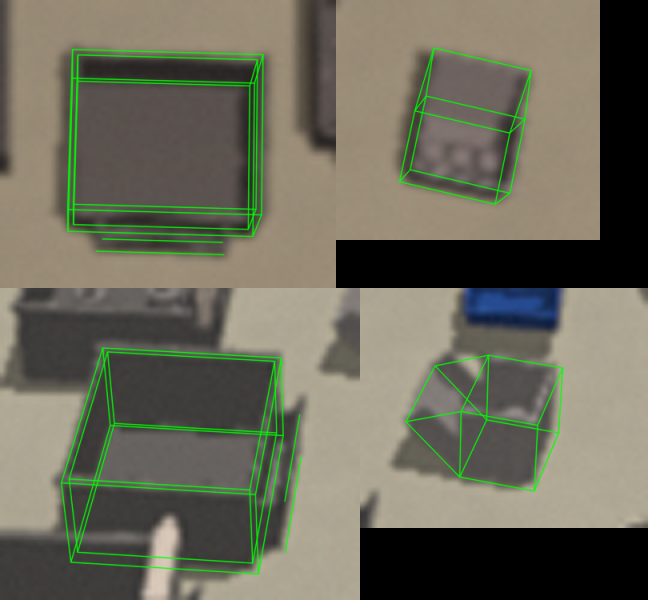

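View pics/ov2.png

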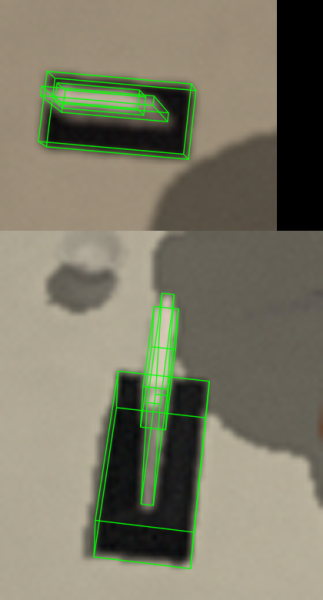

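```bash
cat > plan.py <<'E'
from h import *
from scipy.spatial.transform import Rotation as Ro
# cup frame -> tool frame rotation for grasp: tool z=-cup z, tool y = s*cup y
def Rct(s):  # columns tool axes in cup frame
    z=np.array([0,0,-1.]); y=np.array([0,s,0.]); x=np.cross(y,z); return np.c_[x,y,z]
TC=np.array([.010,0,.022])   # tcp in cup frame
EDGE=np.array([-.040,0,.030])
def Rcup(yaw,th): # yaw = world yaw of cup x; tilt th about cup y so that -x goes down
    return Ro.from_euler('z',yaw)*Ro.from_euler('y',-th)
def pose_from_edge(edge,yaw,th,s):
    R=Rcup(yaw,th); return edge+R.apply(TC-EDGE),(R*Ro.from_matrix(Rct(s))).as_quat()
def pose_cup(o,yaw,s):
    R=Rcup(yaw,0); return np.array(o)+R.apply(TC),(R*Ro.from_matrix(Rct(s))).as_quat()
E
python3 - <<'E'
from plant import manip,solver
from plan import *
np.set_printoptions(precision=2,suppress=True)
# check tilt sign
print(Rcup(0,np.pi/2).apply([-1,0,0]))
for s in(1,-1):
    p,q=pose_cup([.4736,-.1918,0],2.9,s); print("grasp",s,p,solver.solve_ik(p,q))
for yd in range(-180,180,30):
  for s in(1,-1):
    r=[]
    for th in(0,45,70,90,100):
        p,q=pose_from_edge(np.array([.59,-.069,.075]),np.radians(yd),np.radians(th),s)
        j=solver.solve_ik(p,q); r.append("%s"%j if j is not None else None)
    print(yd,s,r)
E
```

```text
[-0.  0. -1.]
grasp 1 [ 0.46 -0.19  0.02] [-0.39  0.37 -0.41  0.79  0.    3.  ]
grasp -1 [ 0.46 -0.19  0.02] [-0.39  0.37 -0.41  0.79  0.   -0.15]
-180 1 ['[-0.13  0.4  -0.24  0.93  0.    3.01]', None, None, None, None]
-180 -1 ['[-0.13  0.4  -0.24  0.93  0.   -0.13]', None, None, None, None]
-150 1 ['[-0.17  0.42 -0.21  0.95  0.    2.45]', None, None, None, None]
-150 -1 ['[-0.17  0.42 -0.21  0.95  0.   -0.69]', None, None, None, None]
-120 1 ['[-0.2   0.46 -0.15  0.97  0.    1.9 ]', '[ 0.12  0.87  0.41  1.65 -0.6   2.39]', None, None, None]
-120 -1 ['[-0.2   0.46 -0.15  0.97  0.   -1.24]', '[ 0.12  0.87  0.41  1.65 -0.6  -0.76]', None, None, None]
-90 1 ['[-0.2   0.51 -0.07  1.    0.    1.37]', '[ 0.18  0.59 -0.06  1.09 -0.77  1.82]', '[ 0.32  0.89  0.14  1.53 -1.1   2.33]', None, None]
-90 -1 ['[-0.2   0.51 -0.07  1.    0.   -1.77]', '[ 0.18  0.59 -0.06  1.09 -0.77 -1.32]', '[ 0.32  0.89  0.14  1.53 -1.1  -0.81]', None, None]
-60 1 ['[-0.18  0.55  0.01  1.03  0.    0.87]', '[ 0.16  0.32 -0.53  0.38 -0.72  1.08]', '[ 0.33  0.44 -0.73 -0.09 -1.17  1.05]', '[ 0.4   0.97 -0.92 -1.89 -
[... 1132 characters left out ...]
3]', '[-0.57  0.61 -0.33  0.76  1.22  1.43]', None, None]
90 1 ['[-0.03  0.48 -0.1   0.98  0.   -1.6 ]', '[-0.39  0.72  0.15  1.36  0.71 -2.1 ]', '[-0.51  1.07  0.47  1.9   0.96 -2.59]', None, None]
90 -1 ['[-0.03  0.48 -0.1   0.98  0.    1.54]', '[-0.39  0.72  0.15  1.36  0.71  1.04]', '[-0.51  1.07  0.47  1.9   0.96  0.55]', None, None]
120 1 ['[-0.05  0.44 -0.18  0.96  0.   -2.14]', '[-0.31  0.98  0.62  1.84  0.49 -2.57]', None, None, None]
120 -1 ['[-0.05  0.44 -0.18  0.96  0.    1.  ]', '[-0.31  0.98  0.62  1.84  0.49  0.57]', None, None, None]
150 1 ['[-0.08  0.41 -0.23  0.94  0.   -2.7 ]', None, None, None, None]
150 -1 ['[-0.08  0.41 -0.23  0.94  0.    0.44]', None, None, None, None]
```

```bash
python3 - <<'E'
from plant import manip,solver
from plan import *
np.set_printoptions(precision=2,suppress=True)
for x in(.57,.59,.61):
 for z in(.06,.08,.1,.13):
  for yd in list(range(-100,110,8)):
    last=None
    for th in range(60,111,5):
        p,q=pose_from_edge(np.array([x,-.069,z]),np.radians(yd),np.radians(th),1)
        j=solver.solve_ik(p,q)
        if j is None: break
        last=(th,j)
    if last and last[0]>=80: print(x,z,yd,last[0],last[1])
E
```

```text
0.57 0.06 -92 80 [ 0.35  1.09  0.26  1.87 -1.15  2.74]
0.57 0.06 -84 85 [ 0.39  1.11  0.15  1.88 -1.27  2.85]
0.57 0.06 -76 90 [ 0.41  1.17  0.07  2.04 -1.4   3.14]
0.57 0.06 -68 90 [ 0.42  1.13 -0.07  1.94 -1.53  3.14]
0.57 0.06 -60 90 [ 0.42  1.02 -0.95 -1.97 -1.47  0.  ]
0.57 0.06 -52 85 [ 0.39  0.83 -1.08 -1.6  -1.28  0.3 ]
0.57 0.06 36 85 [-0.62  0.86 -1.11 -1.7   1.24 -0.26]
0.57 0.06 44 90 [-0.66  1.03 -0.98 -2.01  1.42 -0.  ]
0.57 0.06 52 80 [-0.64  0.6  -0.62  0.2   1.39 -1.42]
0.57 0.06 60 90 [-0.66  1.16  0.03  2.01  1.44 -3.14]
0.57 0.06 68 85 [-0.63  1.08  0.11  1.82  1.31 -2.81]
0.57 0.06 76 85 [-0.61  1.17  0.28  2.01  1.19 -2.92]
0.57 0.06 84 80 [-0.58  1.16  0.39  2.    1.07 -2.81]
0.57 0.08 -92 80 [ 0.35  1.07  0.26  1.9  -1.15  2.74]
0.57 0.08 -84 85 [ 0.39  1.08  0.15  1.91 -1.27  2.85]
0.57 0.08 -76 85 [ 0.4   0.97 -0.04  1.63 -1.39  2.64]
0.57 0.08 -68 90 [ 0.42  1.09 -0.09  1.96 -1.53  3.14]
0.57 0.08 -60 90 [ 0.42  0.96 -0.97 -1.93 -1.47  0.  ]
0.57 0.08 -52 90 [ 0.4   1.   -1.07 -2.06 -1.31  0.  ]
0.57 0.08 36 90 [-0.64  1.01 -1.09 -2.1   1.26 -0.  ]
0.57 0.0
[... 6717 characters left out ...]
13 -84 85 [ 0.36  1.07  0.29  2.04 -1.3   2.82]
0.61 0.13 -76 85 [ 0.38  0.93  0.07  1.7  -1.41  2.56]
0.61 0.13 -68 85 [ 0.38  0.6  -0.42  0.52 -1.48  1.54]
0.61 0.13 -60 90 [ 0.39  0.81 -0.91 -1.72 -1.43  0.  ]
0.61 0.13 -52 90 [ 0.37  0.81 -1.01 -1.83 -1.28  0.  ]
0.61 0.13 -44 90 [ 0.33  0.83 -1.11 -1.94 -1.1   0.  ]
0.61 0.13 28 80 [-0.51  0.5  -1.12 -1.31  0.98 -0.26]
0.61 0.13 36 90 [-0.58  0.82 -1.05 -1.87  1.21 -0.  ]
0.61 0.13 44 90 [-0.61  0.81 -0.95 -1.76  1.37 -0.  ]
0.61 0.13 52 80 [-0.59  0.48 -0.59  0.11  1.38 -1.18]
0.61 0.13 60 80 [-0.59  0.69 -0.18  1.07  1.38 -1.94]
0.61 0.13 68 85 [-0.59  1.02  0.21  1.94  1.34 -2.75]
0.61 0.13 76 80 [-0.57  1.03  0.35  1.95  1.21 -2.66]
```

```bash
cat > step1.py <<'E'
from plant import manip,solver,imaging
from plan import *
np.set_printoptions(precision=3,suppress=True)
cup=[.4736,-.1918,0]; yaw=2.9
p,q=pose_cup(cup,yaw,-1)
manip.movep(p+[0,0,.12],q); print(manip.state()["joints"])
manip.movel(p,v=.12)
s=manip.state(); print(s["tcp_pos"],s["wrist_force"])
manip.grip(0.0,40)
s=manip.state(); print(s["time_s"],s["finger_gap"],s["wrist_force"],s["tcp_pos"])
manip.movel(p+[0,0,.10],v=.15)
s=manip.state(); print(s["time_s"],s["finger_gap"],s["wrist_force"])
for n in("side","top"): cv2.imwrite(f"pics/{n}2.png",imaging.capture(n)["color"][:,:,::-1])
a=cv2.imread("pics/top2.png"); b=cv2.imread("pics/side2.png")
cv2.imwrite("pics/m2.png",np.hstack([cv2.resize(a[100:280,250:450],(400,360)),cv2.resize(b[80:260,250:450],(400,360))]))
E
python3 step1.py
```

```text
[-0.389  0.256 -0.235  1.079 -0.    -0.145]
[ 0.464 -0.19   0.023] [ 0.046 -1.036  0.019]
3.9667 0.6321822903639155 [-2.273  0.94   8.27 ] [ 0.464 -0.19   0.023]
4.7833 0.6314047769051605 [ 0.063 -0.216 -1.933]
```

View pics/m2.png

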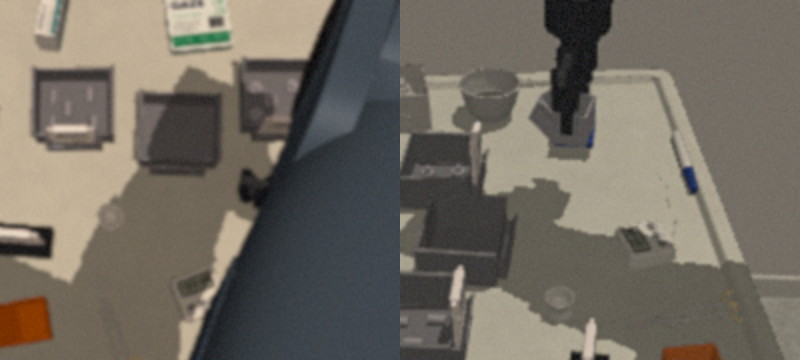

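```bash
cat > step2.py <<'E'
from plant import manip,solver,imaging
from plan import *
np.set_printoptions(precision=3,suppress=True)
yaw=np.radians(-70); pd=np.array([-np.cos(yaw),-np.sin(yaw),0]); 
c=np.array([.588,-.068,0])-.012*pd
def go(th,z):
    p,q=pose_from_edge(c+[0,0,z],yaw,np.radians(th),-1)
    j=solver.solve_ik(p,q)
    cur=manip.state()["joints"]
    if j is None: raise SystemExit("no ik %s"%th)
    d=np.abs(np.array(j)-cur).max()
    if th>0 and d>.7: raise SystemExit(f"jump {th} {d} {j}")
    manip.set_joints(j)
    s=manip.state(); print(th,s["time_s"],s["joints"],s["wrist_force"])
for th,z in((0,.15),(20,.14),(40,.12),(52,.10)): go(th,z)
for n in("side","top"): cv2.imwrite(f"pics/{n}3.png",imaging.capture(n)["color"][:,:,::-1])
a=cv2.imread("pics/top3.png"); b=cv2.imread("pics/side3.png")
cv2.imwrite("pics/m3.png",np.hstack([cv2.resize(a[100:280,250:450],(400,360)),cv2.resize(b[80:260,220:420],(400,360))]))
E
python3 step2.py
```

```text
0 6.6083 [-0.205  0.499  0.119  1.191 -0.    -2.123] [-0.102 -0.197 -1.364]
20 7.0167 [-0.048  0.368 -0.112  0.951 -0.32  -1.991] [-0.946  0.297 -1.928]
40 7.45 [ 0.117  0.346 -0.302  0.734 -0.673 -1.87 ] [ 1.486  0.159 -0.137]
52 7.775 [ 0.208  0.395 -0.395  0.607 -0.892 -1.795] [ 0.815 -0.238 -1.188]
```

View pics/m3.png

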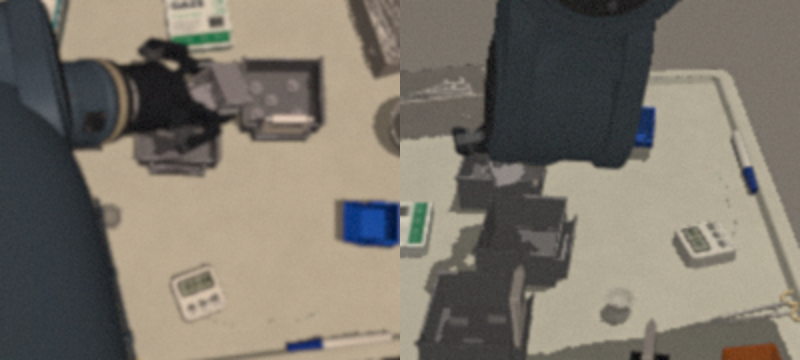

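```bash
sed -i 's/^for th,z in.*/import sys/; /^for n in("side/,$d' step2.py; cat > step3.py <<'E'
exec(open("step2.py").read())
import pickle; C=pickle.load(open("cal.pkl","rb")); print("edge px",proj(C["top"],c+[0,0,.1]))
for th in (60,66,72,78,83): go(th,.10)
manip.sleep(.6)
try: go(87,.10)
except SystemExit as e: print(e)
manip.sleep(.8)
for n in("side","top"): cv2.imwrite(f"pics/{n}4.png",imaging.capture(n)["color"][:,:,::-1])
a=cv2.imread("pics/top4.png"); b=cv2.imread("pics/side4.png")
cv2.imwrite("pics/m4.png",np.hstack([cv2.resize(a[100:250,280:430],(400,400),interpolation=2),cv2.resize(b[80:260,220:420],(400,360))[:,:].copy() if 0 else cv2.resize(b[100:250,230:380],(400,400),interpolation=2)]))
print(manip.state())
E
python3 step3.py
```

```text
edge px [[344.137 154.902]]
60 8.1417 [ 0.262  0.433 -0.425  0.566 -1.037 -1.741] [ 0.652 -0.579 -2.298]
66 8.3917 [ 0.298  0.473 -0.438  0.547 -1.144 -1.695] [ 0.719 -0.113 -2.166]
72 8.6417 [ 0.328  0.523 -0.442  0.545 -1.25  -1.637] [ 1.873  0.804 -1.873]
78 8.8917 [ 0.353  0.584 -0.428  0.581 -1.355 -1.55 ] [ 0.117  0.435 -1.3  ]
83 9.1583 [ 0.369  0.655 -0.382  0.701 -1.441 -1.404] [-0.61   0.28  -0.925]
87 10.275 [ 0.38   0.781 -0.25   1.075 -1.509 -1.035] [-0.486  0.883 -1.544]
{'time_s': 11.175, 'joints': array([ 0.38 ,  0.782, -0.25 ,  1.078, -1.51 , -1.032]), 'joint_vel': array([ 0.   , -0.001,  0.   , -0.   , -0.   ,  0.   ]), 'joint_efforts': array([  0.001, -93.552,  26.89 ,   5.196,  -4.629,  -0.001]), 'tcp_pos': array([ 0.596, -0.089,  0.149]), 'ee_rot': array([ 0.594, -0.416,  0.564,  0.395]), 'wrist_force': array([-0.218,  0.144, -0.988]), 'wrist_torque': array([ 1.168,  0.4  , -0.015]), 'finger_gap': 0.6267035515045619}
```

View pics/m4.png

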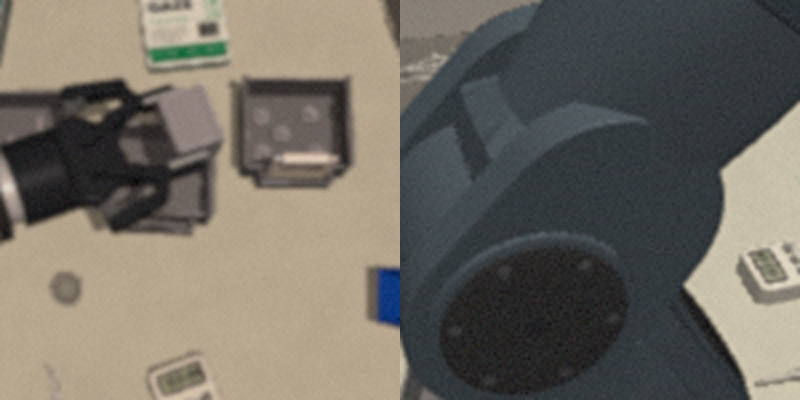

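The wrist load has dropped to about 1.0–1.2 N, which suggests the caps are out. I'll tilt the cup back and look.

```bash
cat > step4.py <<'E'
exec(open("step2.py").read())
for th,z in((78,.10),(60,.11),(40,.13),(20,.15),(0,.17)): go(th,z)
s=manip.state(); 
p,q=pose_cup([.47,-.20,.12],2.9,-1)
manip.movep(p,q)
for n in("side","top"): cv2.imwrite(f"pics/{n}5.png",imaging.capture(n)["color"][:,:,::-1])
a=cv2.imread("pics/top5.png"); b=cv2.imread("pics/side5.png")
cv2.imwrite("pics/m5.png",np.hstack([cv2.resize(a[120:220,280:380],(400,400),interpolation=2),cv2.resize(b[80:250,230:400],(400,400),interpolation=2)]))
print(manip.state()["time_s"])
E
python3 step4.py
```

```text
78 11.8083 [ 0.354  0.585 -0.428  0.584 -1.362 -1.544] [-0.329 -0.42  -1.378]
60 12.2167 [ 0.263  0.42  -0.415  0.59  -1.042 -1.737] [-0.432  0.202 -3.079]
40 12.6583 [ 0.118  0.337 -0.29   0.757 -0.679 -1.867] [-0.478 -0.716 -2.337]
20 13.0917 [-0.048  0.366 -0.095  0.973 -0.324 -1.99 ] [ 0.523  0.157 -1.85 ]
0 13.5 [-0.203  0.493  0.155  1.236 -0.003 -2.123] [ 0.114  0.887 -1.947]
15.3083
```

View pics/m5.png

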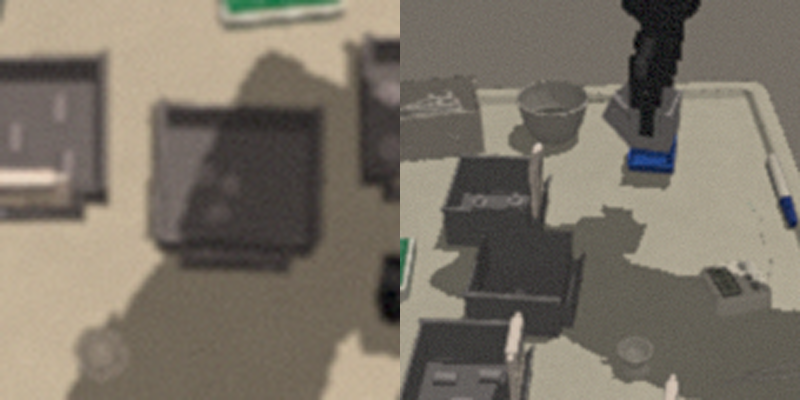

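```bash
python3 - <<'E'
from plant import manip,imaging
import numpy as np,cv2
a=[];F=[]
for i in range(8):
    a.append(imaging.capture("top")["color"][:,:,::-1].astype(float)); F.append(manip.state()["wrist_force"])
a=np.mean(a,0); print(np.mean(F,0))
c=a[140:190,312:367]; c=np.clip((c-40)*3,0,255).astype(np.uint8)
c2=a[160:240,355:435]
cv2.imwrite("pics/m6.png",cv2.resize(c,None,fx=12,fy=12,interpolation=2))
E
```

```text
[ 0.23525433 -0.21470032 -1.29652855]
```

View pics/m6.png

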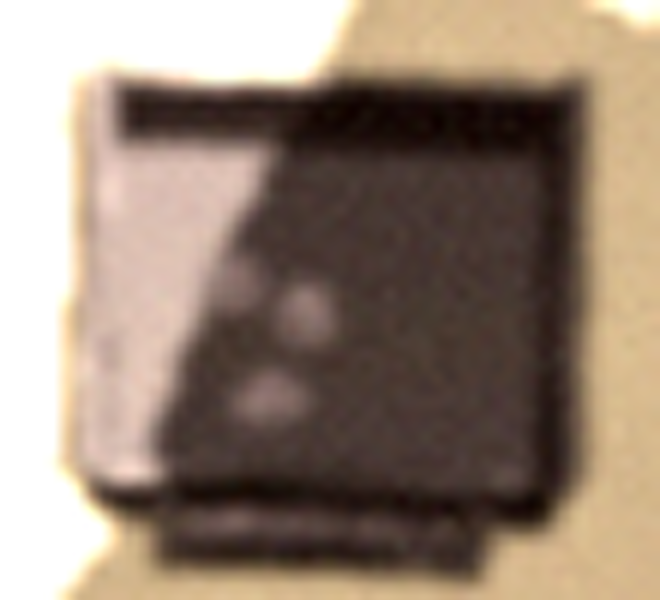

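The enhanced crop shows three caps in the open bin, at about (240,280), (305,315) and (270,395). Next I'll put the cup down.

```bash
cat > step5.py <<'E'
from plant import manip,solver,imaging
from plan import *
np.set_printoptions(precision=3,suppress=True)
p,q=pose_cup([.47,-.20,.0],2.9,-1)
manip.movel(p+[0,0,.02],v=.15)
for dz in(.006,.003,.001,0,-.001,-.002):
    manip.movel(p+[0,0,dz],v=.03)
    s=manip.state(); print(dz,s["tcp_pos"][2],s["wrist_force"])
    if s["wrist_force"][2]>3: break
manip.grip(1.0)
manip.sleep(.2)
s=manip.state(); print(s["time_s"],s["finger_gap"],s["wrist_force"])
manip.movel(p+[0,0,.14],v=.2)
# stand approach: above holder
manip.movep([.42,.0,.22],[1,0,0,0])
for n in("side","top"): cv2.imwrite(f"pics/{n}7.png",imaging.capture(n)["color"][:,:,::-1])
a=cv2.imread("pics/top7.png"); b=cv2.imread("pics/side7.png")
cv2.imwrite("pics/m7.png",np.hstack([cv2.resize(a[100:300,230:430],(400,400),interpolation=2),cv2.resize(b[80:320,230:430],(400,480),interpolation=2)[:400]]))
print(manip.state()["time_s"])
E
python3 step5.py
```

```text
0.006 0.027958027127609773 [ 0.094 -0.102 -1.254]
0.003 0.024883393926550135 [ 0.121 -0.444 -1.268]
0.001 0.022914385886777272 [-0.257  1.022 -1.696]
0 0.022634738593889665 [-6.135  1.412 13.495]
18.5167 1.000010907905847 [-0.281  0.78  -0.301]
21.9833
```

View pics/m7.png

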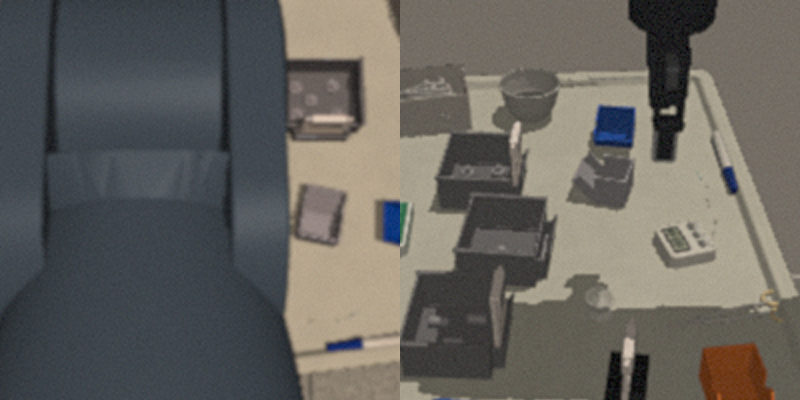

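```bash
cat > step6.py <<'E'
from plant import manip,solver,imaging
from plan import *
np.set_printoptions(precision=3,suppress=True)
st=np.array([.446,.139,0]); yw=-.0984
def quat(yw,s):
    z=np.array([0,0,-1.]); y=s*np.array([np.cos(yw),np.sin(yw),0]); return Ro.from_matrix(np.c_[np.cross(y,z),y,z]).as_quat()
if __name__=="__main__":
    for s in(1,-1): print(s,solver.solve_ik(st+[0,0,.066],quat(yw,s)),solver.solve_ik(np.array([.54,-.066,.14]),quat(-.04,s)))
    s=1
    q=quat(yw,s)
    if abs(solver.solve_ik(st+[0,0,.066],q)[5])>1.9: q=quat(yw,-1)
    manip.movep(st+[0,0,.16],q)
    manip.movel(st+[0,0,.066],v=.12)
    print(manip.state()["wrist_force"])
    manip.grip(0.0,60)
    s=manip.state(); print(s["time_s"],s["finger_gap"],s["wrist_force"],s["wrist_torque"],s["tcp_pos"])
    manip.movel(st+[0,0,.16],v=.12)
    s=manip.state(); print(s["time_s"],s["finger_gap"],s["wrist_force"])
    for n in("side","top"): cv2.imwrite(f"pics/{n}8.png",imaging.capture(n)["color"][:,:,::-1])
    b=cv2.imread("pics/side8.png");cv2.imwrite("pics/m8.png",b)
E
python3 step6.py
```

```text
1 [ 0.302  0.258 -0.443  0.869  0.     1.971] [-0.122  0.342 -0.123  1.106  0.     1.489]
-1 [ 0.302  0.258 -0.443  0.869  0.    -1.17 ] [-0.122  0.342 -0.123  1.106  0.    -1.652]
[0.001 0.513 0.184]
25.3083 0.10680802989650559 [-0.65  -0.963  3.954] [-0.083  0.075  0.03 ] [0.446 0.139 0.066]
26.2417 0.10697773828447531 [-0.412  0.175  0.002]
```

View pics/m8.png

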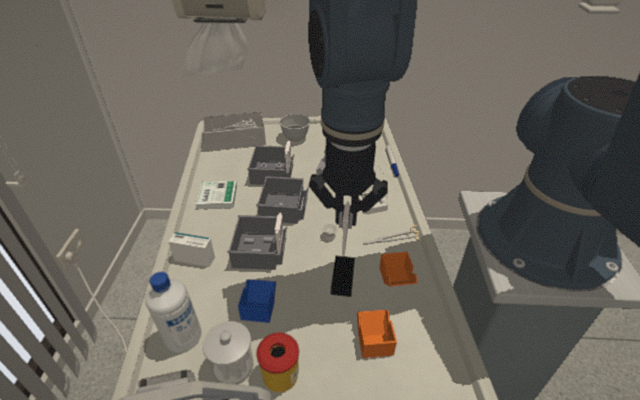

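View pics/top8.png

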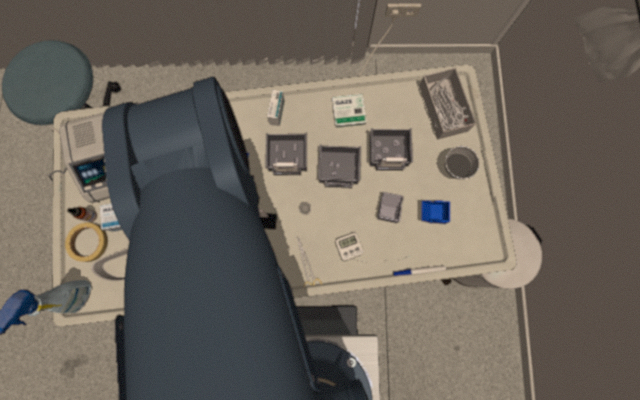

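Holder is gripped and lifted, at side (346,225), and the stand is empty. The bin is now unobstructed in both views, so I'll measure it again.

```bash
python3 - <<'E'
from plant import imaging
import numpy as np, cv2
for n,(x,y,w,h) in(("side",(250,168,64,58)),("top",(310,138,58,54))):
    a=np.mean([imaging.capture(n)["color"][:,:,::-1].astype(float) for _ in range(6)],0)
    np.save(f"b_{n}.npy",a); cv2.imwrite(f"pics/{n}b.png",a.astype(np.uint8))
    c=np.clip(a[y:y+h,x:x+w]*1.5,0,255).astype(np.uint8)
    im=cv2.resize(c,(w*12,h*12)[:2],interpolation=cv2.INTER_CUBIC)
    im=im[:600] if im.shape[0]>600 else im
    for g in range(0,im.shape[1],120): cv2.line(im,(g,0),(g,6),(0,0,255),1)
    cv2.imwrite(f"pics/z_{n}.png",im)
E
```

```text
(no output)
```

View pics/z_top.png

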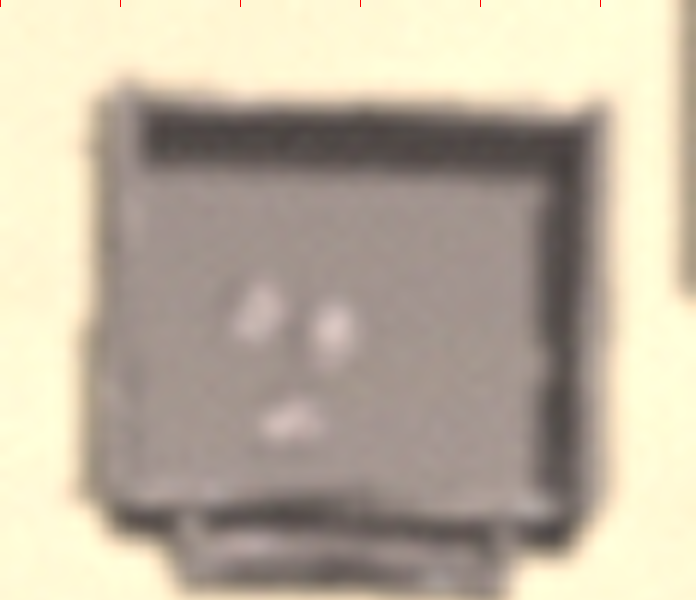

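View pics/z_side.png

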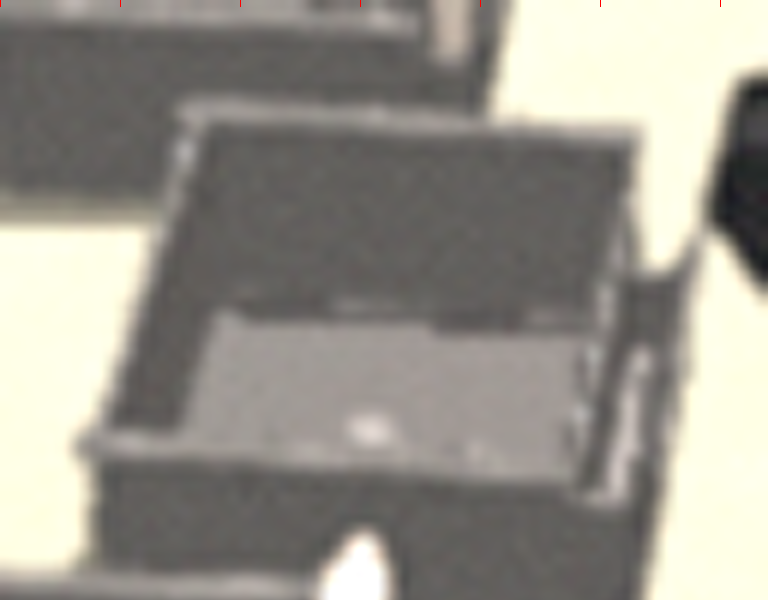

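```bash
cat > f2.py <<'E'
from fit import *
np.set_printoptions(precision=4,suppress=True)
def cv(L,x0,y0): return [(np.array(q)/1000,((u+.5)/12+x0-.5,(v+.5)/12+y0-.5)) for q,(u,v) in L]
T=cv([((45,52,50),(103,95)),((45,-52,50),(607,108)),((42,-49,4),(547,177)),((-56,36,32),(180,578)),((-56,-36,32),(508,588))],310,138)
S=cv([((45,-52,50),(180,100)),((-45,-52,50),(640,128)),((45,52,50),(80,440)),((42,-49,4),(222,308)),((-42,-49,4),(592,332)),((-56,36,30),(662,480))],250,168)[:5]
for name,o in(("both",{"top":T,"side":S}),("top",{"top":T}),("side",{"side":S})):
    x,r=fit(o,(.588,-.068,-.04)); print(name,x); print((r*12).round(0).T)
E
python3 f2.py
python3 - <<'E'
from ov import *
cr=dict(side=dict(bin=(250,168,64,58)),top=dict(bin=(310,138,58,54)))
import fit
E
```

```text
both [ 0.589  -0.0683 -0.026 ]
[[ 11. -17.  11.  -0.   3.  12.   0.  16.  -0.  36.]
 [ -4. -10.  -1. -17. -22.  18.  11.  16.  -2.  -5.]]
top [ 0.5865 -0.0674 -0.0199]
[[  6. -22.   6.  -2.   1.]
 [  8.  -1.   8.  -4. -11.]]
side [ 0.5918 -0.0709 -0.0447]
[[  6.  -9.  -1.  -7.  28.]
 [  7.   6.   3. -12. -11.]]
```

```bash
cat > ovh.py <<'E'
from ov import *
def hold(tcp,yw,img,fn,bins=None,crop=None,sc=6,n="side"):
    x,y,w,h=crop; im=cv2.resize(img[y:y+h,x:x+w],(w*sc,h*sc),interpolation=cv2.INTER_CUBIC)
    def dr(E,p,z0,col):
        for a,b in E:
            q=np.array([a,b],float)/1000; q[:,2]+=z0
            uv=((proj(C[n],P(p[:2],q,p[2]))+.5-[x,y])*sc-.5)*16
            cv2.line(im,tuple(int(t) for t in uv[0]),tuple(int(t) for t in uv[1]),col,1,cv2.LINE_AA,4)
    E=edges("stand")[12:]
    if tcp is not None: dr(E,(tcp[0],tcp[1],yw),tcp[2]-.060-.006,(0,255,0)) if 0 else dr([((a[0],a[1],a[2] if a[2]!=24 else 6),(b[0],b[1],b[2] if b[2]!=24 else 6)) for a,b in E],(tcp[0],tcp[1],yw),tcp[2]-.066,(0,255,0))
    if bins is not None:
        dr(edges("bin")[:24],bins,0,(0,0,255)); ch=[((-45,-33,40),(-45,33,40)),((-53,-33,30),(-53,33,30)),((-45,-33,6),(-45,33,6)),((-53,-33,6),(-53,33,6))]
        dr(ch,bins,0,(255,255,0))
    cv2.imwrite(fn,im[:600,:800])
E
python3 - <<'E'
from ovh import *
a=cv2.imread("pics/sideb.png")
hold((.446,.139,.16),-.0984,a,"pics/h1.png",(.589,-.0683,-.026),(245,165,130,100))
E
```

```text
(no output)
```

View pics/h1.png

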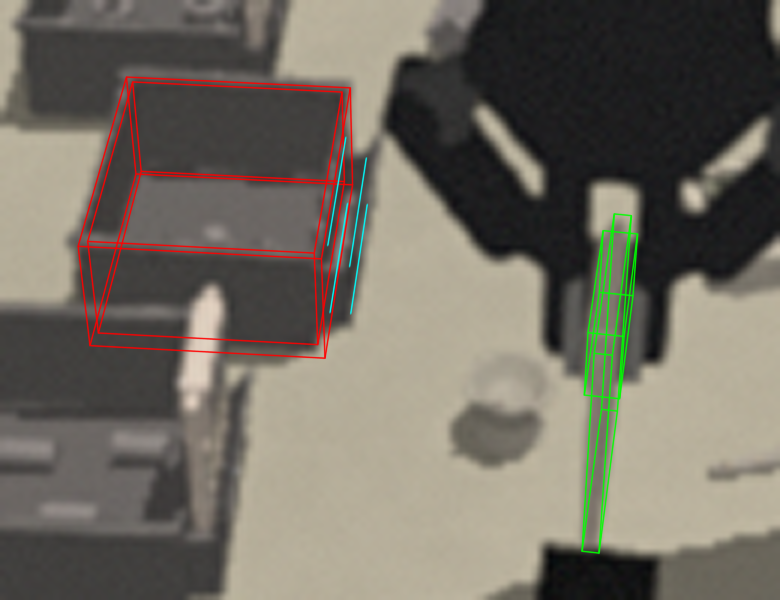

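```bash
cat >> f1.py <<'E'
print("---")
for n in("top","side"):
    x,r=fit({n:S[n]},(.44,.136,0)); print(n,x); print(r.T)
E
python3 f1.py | sed -n '/---/,$p'
python3 - <<'E'
from ovh import *
a=cv2.imread("pics/sideb.png"); b=cv2.imread("pics/topb.png")
for i,p in enumerate([(.5918,-.0709,-.0447),(.5865,-.0674,-.0199)]):
    hold(None,0,a,"pics/ha.png",p,(250,165,70,65)); hold(None,0,b,"pics/hb.png",p,(310,135,60,65),n="top")
    cv2.imwrite(f"pics/h2{i}.png",np.hstack([cv2.imread("pics/ha.png"),cv2.imread("pics/hb.png")]))
E
```

```text
---
top [ 0.4445  0.1393 -0.1081]
[[-0.2068 -0.1534  0.059   0.3251]
 [-0.6834 -0.4786  1.1793  0.3183]]
side [ 0.4461  0.1385 -0.0991]
[[-0.5209  0.3763  0.0804]
 [-0.7215 -0.1733  0.8978]]
```

View pics/h20.png

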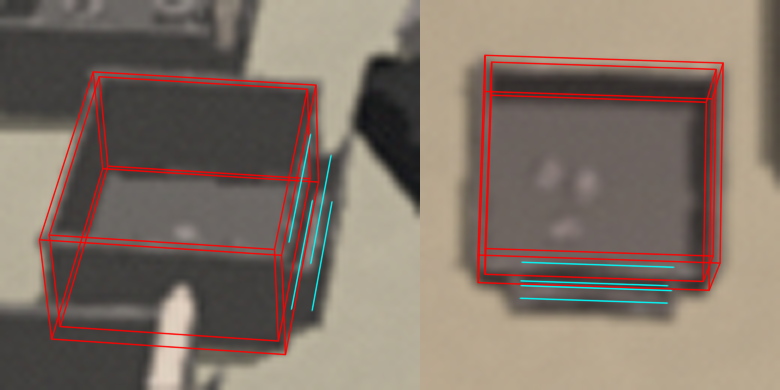

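View pics/h21.png

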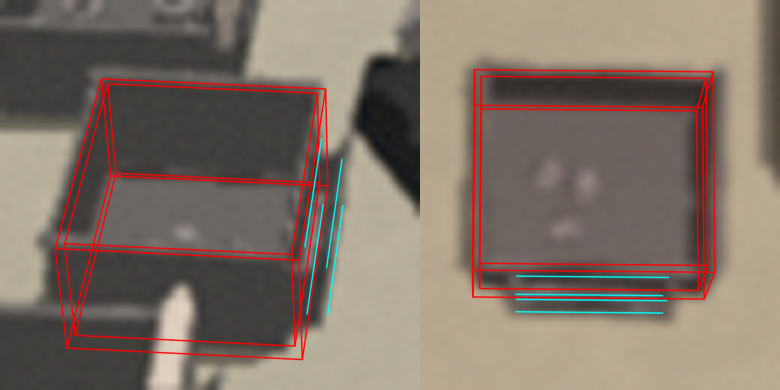

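```bash
python3 - <<'E'
from fit import *
np.set_printoptions(precision=4,suppress=True)
f=lambda u,v,n:((u+.5)/12+(250 if n=="side" else 310)-.5,(v+.5)/12+(168 if n=="side" else 138)-.5)
def b(l,pts,z,n="side"): print(n,l,z,back(C[n],[f(*p,n) for p in pts],z).tolist() and back(C[n],[f(*p,n) for p in pts],z)[:,:2].tolist())
np.set_printoptions(precision=4)
b("front wall top",[(627,205),(580,440)],.04)
b("flare corner far",[(705,232)],.039)
b("flare strip mid",[(645,360),(617,485)],.035)
b("side tops",[(180,100),(640,128),(80,440),(600,490)],.05)
b("channel base near front",[(640,590)],.0)
b("back edge",[(103,95),(607,108)],.05,"top")
b("front wall top",[(150,495),(540,505)],.04,"top")
b("lip outer",[(182,585),(505,592)],.039,"top")
b("lip line bright",[(210,545),(480,560)],.035,"top")
E
```

```text
side front wall top 0.04 [[0.5448165969047746, -0.11054940298872784], [0.5480673153550724, -0.038311781407032286]]
side flare corner far 0.039 [[0.5288193098482153, -0.10396033029480078]]
side flare strip mid 0.035 [[0.5381653625241979, -0.06847393414957803], [0.540666881398133, -0.03154725979771411]]
side side tops 0.05 [[0.6359946714285919, -0.1272195889765223], [0.5429563308695918, -0.12286492942204386], [0.6389814592895591, -0.021868281911342047], [0.5419671881576605, -0.012891221084990634]]
side channel base near front 0.0 [[0.5377239276609925, -0.04087347531123531]]
top back edge 0.05 [[0.6343876958026793, -0.015103090405302564], [0.6302485958800078, -0.12501144384305135]]
top front wall top 0.04 [[0.5468903870640525, -0.024395038833724205], [0.5437623346877796, -0.10885178603343164]]
top lip outer 0.039 [[0.5270419169826797, -0.03108619830644204], [0.5247493611285905, -0.10084995334926335]]
top lip line bright 0.035 [[0.5368154817421608, -0.0373451259093541], [0.5328451146381746, -0.09594401571068353]]
```

```bash
cat > step7.py <<'E'
from step6 import *
from ovh import hold
q=quat(-.039,-1)
X=np.array([.5395,-.0671,0])
manip.movep([.49,.03,.19],q)
manip.movep(X+[0,0,.15],q)
manip.movel(X+[0,0,.112],v=.1)
manip.sleep(.2)
s=manip.state(); print(s["time_s"],s["tcp_pos"],s["wrist_force"],s["joints"])
a=np.mean([imaging.capture("side")["color"][:,:,::-1].astype(float) for _ in range(4)],0).astype(np.uint8); cv2.imwrite("pics/side9.png",a)
t=imaging.capture("top")["color"][:,:,::-1]; cv2.imwrite("pics/top9.png",t)
cr=(265,120,65,75)
cv2.imwrite("pics/hr.png",cv2.resize(a[120:195,265:330],(390,450),interpolation=2))
hold(s["tcp_pos"],-.039,a,"pics/ho.png",(.589,-.069,-.039),cr)
cv2.imwrite("pics/h3.png",np.hstack([cv2.imread("pics/hr.png"),cv2.imread("pics/ho.png")]))
E
python3 step7.py
```

```text
28.7667 [ 0.54  -0.067  0.113] [ 1.211 -0.291 -0.566] [-0.124  0.359 -0.171  1.04  -0.    -1.655]
```

View pics/h3.png

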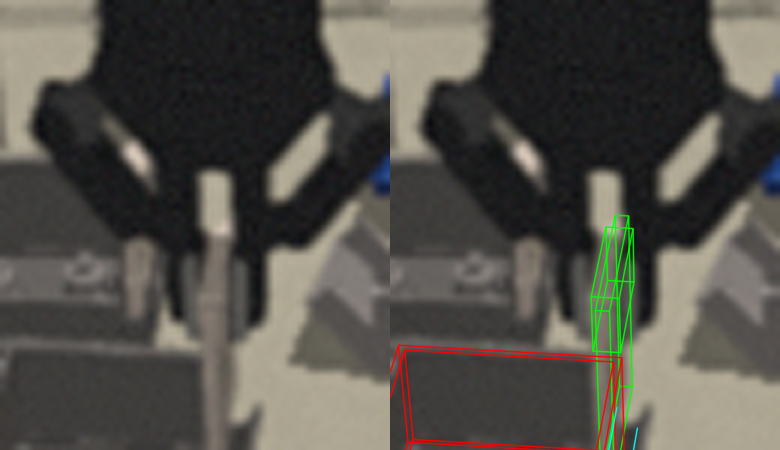

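View pics/top9.png

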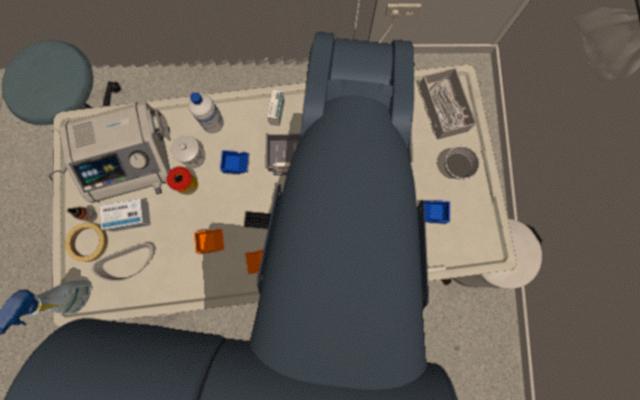

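```bash
python3 - <<'E'
from ovh import *
a=cv2.imread("pics/side9.png"); cr=(270,160,50,60)
g=cv2.convertScaleAbs(a,alpha=1.5)
cv2.imwrite("pics/hr.png",cv2.resize(g[160:220,270:320],(400,480),interpolation=2))
hold((.540,-.067,.1125),-.039,g,"pics/ho.png",(.589,-.069,-.039),cr,sc=8)
cv2.imwrite("pics/h4.png",np.hstack([cv2.imread("pics/hr.png"),cv2.imread("pics/ho.png")]))
E
```

```text
(no output)
```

View pics/h4.png

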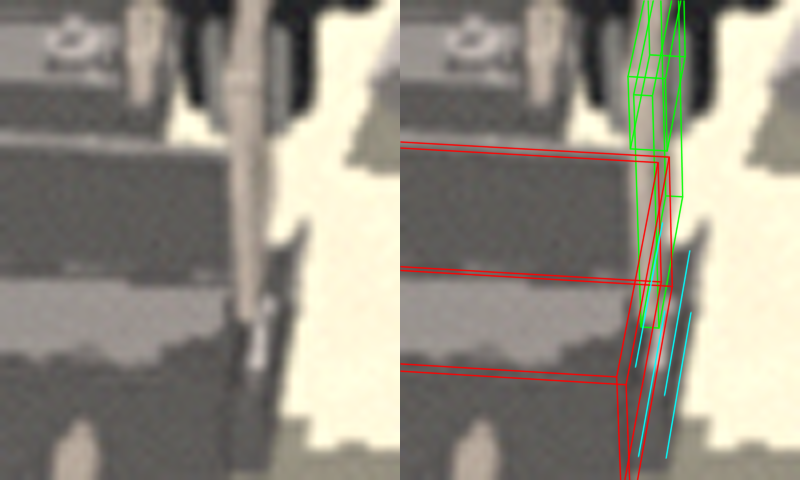

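```bash
cat > step8.py <<'E'
from step6 import *
X=np.array([.5400,-.0671,0])
def avg():
    F=[];T=[]
    for i in range(4):
        s=manip.state(); F.append(s["wrist_force"]);T.append(s["wrist_torque"]); manip.sleep(.02)
    return np.mean(F,0),np.mean(T,0),s
f0,t0,_=avg(); print("base",f0,t0)
z=.110
while z>.072:
    z-=.003 
    manip.movel(X+[0,0,z],v=.05)
    f,t,s=avg(); f=f-f0; print(round(z,4),s["tcp_pos"],f,t-t0,s["finger_gap"])
    if abs(f[2])>5 or np.hypot(*f[:2])>5: break
print(s["time_s"])
E
python3 step8.py
```

```text
base [-0.047 -0.293 -1.215] [0.022 0.009 0.034]
0.107 [ 0.54  -0.067  0.107] [0.088 0.465 0.282] [ 0.003  0.    -0.028] 0.10249708580525164
0.104 [ 0.54  -0.067  0.104] [-0.204  0.348  0.696] [-0.025  0.006 -0.015] 0.10192558207595599
0.101 [ 0.54  -0.067  0.101] [-0.055  0.442  0.564] [-0.008 -0.005 -0.008] 0.10532663862789243
0.098 [ 0.54  -0.067  0.098] [-0.147  0.487  1.41 ] [-0.016 -0.007 -0.02 ] 0.11012057803898885
0.095 [ 0.54  -0.067  0.095] [0.113 0.364 0.996] [ 0.01  -0.008 -0.016] 0.10589683271113166
0.092 [ 0.54  -0.067  0.092] [-0.059  0.315  0.757] [-0.022  0.012 -0.051] 0.10389642085368327
0.089 [ 0.54  -0.067  0.089] [0.582 0.374 0.6  ] [-0.023 -0.031 -0.041] 0.10504171310261823
0.086 [ 0.54  -0.067  0.086] [0.114 0.314 0.782] [-0.034 -0.008 -0.039] 0.11236543652291552
0.083 [ 0.54  -0.067  0.083] [ 0.171 -0.108  0.747] [-0.03  -0.012 -0.044] 0.10920072416482178
0.08 [ 0.54  -0.067  0.08 ] [-0.013  0.838  0.7  ] [-0.016 -0.025 -0.024] 0.10452202566533358
0.077 [ 0.54  -0.067  0.077] [0.383 0.487 0.995] [-0.018 -0.016 -0.038] 0.1059408721213388
0.074 [ 0.54  -0.067  0.074] [ 0.048 -0.09   3.216] [-0.018 -0.138 -0.038] 0.10405237225454213
0.071 [ 0.54  -0.067  0.071] [0.638 0.218 4.713] [-0.066 -0.197 -0.048] 0.10381024836685676
33.1833
```

It's in the channel: strip contact came at TCP z 0.074 as predicted, with almost no side force. Now I'll press it home.

```bash
cat > step9.py <<'E'
from step6 import *
X=np.array([.5400,-.0671,0])
def avg():
    F=[];T=[]
    for i in range(4):
        s=manip.state(); F.append(s["wrist_force"]);T.append(s["wrist_torque"]); manip.sleep(.02)
    return np.mean(F,0),np.mean(T,0),s
z=.071
while z>.061:
    z-=.001
    manip.movel(X+[0,0,z],v=.03)
    f,t,s=avg(); print(round(z,4),s["tcp_pos"],f,t,s["finger_gap"])
    if f[2]>14 or np.hypot(*f[:2])>15: break
manip.sleep(.5)
f,t,s=avg(); print(s["time_s"],s["tcp_pos"],f,t)
a=np.mean([imaging.capture("side")["color"][:,:,::-1].astype(float) for _ in range(4)],0).astype(np.uint8); cv2.imwrite("pics/side10.png",a)
cv2.imwrite("pics/h5.png",cv2.resize(a[100:220,230:380],(750,600),interpolation=2))
E
sed -i 's/\.061:/.0615:/' step9.py; sed -i 's/print(round(z,4),s\["tcp_pos"\]/print(round(z,4),s["tcp_pos"].round(4).tolist()/' step9.py
python3 step9.py
```

```text
0.07 [0.5401, -0.0671, 0.0701] [ 1.253 -0.224  4.198] [-0.038 -0.315 -0.012] 0.1078605156529372
0.069 [0.5401, -0.0671, 0.0691] [1.397 0.088 4.59 ] [-0.064 -0.398 -0.015] 0.10697169126422369
0.068 [0.5401, -0.0671, 0.0681] [ 1.199 -0.693  5.209] [-0.037 -0.367 -0.006] 0.1044581796989309
0.067 [0.5401, -0.0671, 0.0671] [ 1.361 -0.338  5.676] [-0.077 -0.313  0.006] 0.10430466534585271
0.066 [0.5401, -0.0671, 0.0662] [ 0.687 -0.706  5.964] [-0.054 -0.354  0.026] 0.10602380743628574
0.065 [0.5404, -0.0671, 0.066] [-2.558  0.628 20.028] [0.077 0.692 0.05 ] 0.105964961927506
35.65 [ 0.54  -0.067  0.066] [-2.545  0.326 20.162] [0.08  0.686 0.012]
```

View pics/h5.png

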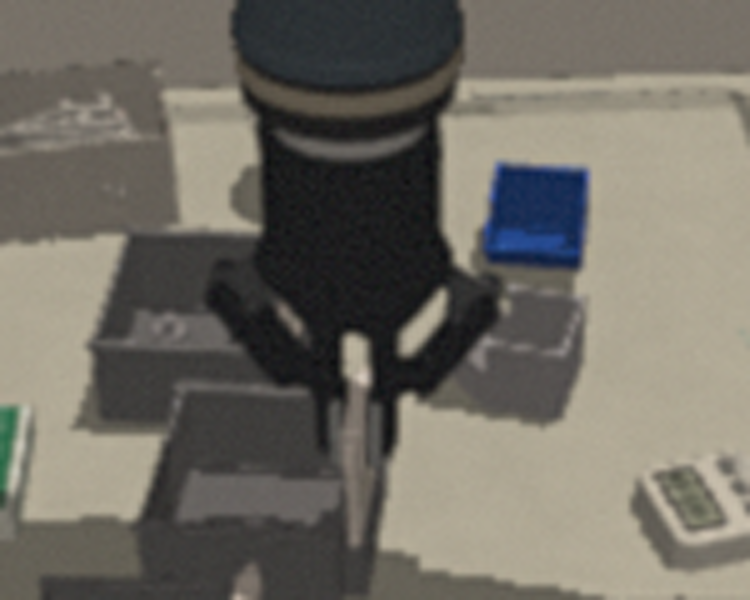

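The reaction jumped to a steady 20 N with TCP z at 0.066, which puts the holder's lower edge at 6 mm, on the stop. The side view shows the holder upright in the channel, and the cup and timer standing in place. Handing in now.

```bash
python3 - <<'E'
from plant import manip
manip.finish_job(); s=manip.state(); print(s["time_s"],s["tcp_pos"],s["wrist_force"],s["finger_gap"])
E
```

```text
the job is handed in; nothing more can be done
the job is handed in; nothing more can be done
```

The job is done and handed in at about 36 s of the 64 s allowed; no verdict came back. I tipped the three caps into the bin without a label holder and stood the empty cup upright on the trolley top. I then pressed the label holder home behind that bin's lip, and the robot is still gripping it.

**Last checks**
- **Caps:** three were visible in the bin in the top view.
- **Cup:** it looked upright and let go in the side view.
- **Label holder:** the spring strip was touched with the holder's edge about 14 mm up. The force then rose to about 6 N and jumped to a steady 20 N at 6 mm, which is the stop. Side force stayed under about 3 N.
- **Timer and dish:** the arm never came near either. The timer looked unmoved in the last picture; the dish was last seen in place just after I picked up the holder.

**What disagreed**
- **Cup direction:** the cup's chute faced away from the robot (+x) at the start, not to its left as described, so I turned the cup before pouring.
- **Bin position:** the two cameras gave bin positions about 5 mm apart. I settled it by comparing the bin's front wall and lip with the gripped holder in the side view, and the holder slid in cleanly.
- **Not confirmed:** in the last moments the arm blocked the top view, so the final pose was checked only by force, tool position and the side view.

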